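# Zero the coffee grinder and set it seven clicks open

## Task

The coffee grinder has just been cleaned and its brush was left standing in the bean inlet: pull the brush out and stand it in the steel utensil cup. Then zero the grinder by turning the dial on its top clockwise (seen from above) until the burrs touch and it will not turn any farther, and from that stop back it off counterclockwise by exactly seven clicks. Leave the other things on the table where they are.

Things in the scene. Friction and masses are not known exactly. Their poses are not given: they have to be found in the camera images.
- grinder: Compact cream coffee grinder, fixed on the table: 200 mm deep, 130 mm wide, flat top 190 mm above the table. Origin on the table under its middle, z up, x from the rounded front (spout, catch cup) to the rear. The dial's axis stands at x = -30 mm, y = 0 of this frame, the bean inlet at x = +55 mm, y = 0.
- inlet_mouth (a point): Centre of the bean inlet's mouth, level with the grinder's flat top: a round hole 37 mm wide and 50 mm deep, with a black collar 54 mm wide and 7 mm high around it.
- dial_grip (a point): Point on the axis of the grinder's black dial at the height to grip, 30 mm above the grinder's top (220 mm above the table); z up, x out through the flat with the orange pointer line. The dial is a hexagon 50 mm across flats (flats 29 mm wide), 9 to 48 mm above the top, on a round skirt 74 mm wide and 9 mm high. Grip it flat to flat; it turns about the vertical axis.
- dial_pointer (a point): End of the orange pointer on the dial's skirt, 36 mm from the axis; turns with the dial. 20 clicks a turn (18 degrees each): the dial rests in a notch at every click; 0.15 to 0.2 N m carries it over. Clockwise from above closes it to a hard stop, which is click 0 and itself a notch. It starts 4 to 9 clicks open. The stop's heading differs every time, with no mark: feel for it.
- burr_gap (a joint): The opening between the two burrs inside the grinder, in m: 0 when they touch, 0.00002 (0.02 mm) more for each click of the dial. Far too small to be seen and lost in the noise of its reading.
- brush_mid (a point): Middle (half-way up) of the grinder brush, 160 mm long, 30 to 65 g, z towards its handle end. Round wooden handle 16 mm thick over the upper 102 mm, bristle head 24 mm thick and 42 mm long. It stands in the bean inlet with 110 mm showing. Grip it 25 to 40 mm below its upper end, so that the fingers clear the dial and the handle's end clears the palm.
- brush_foot (a point): Centre of the brush's lower (bristle) end, 80 mm below its middle along the brush.
- utensil_cup: Empty round steel cup, open at the top, 86 mm across the rim, 100 mm high, wall 3 mm, loose (350 g). Origin at the centre of its underside, z up.
- catch_cup: Small steel cup 58 mm across and 56 mm high under the grinder's spout, loose. Origin at the centre of its underside.
- mug: Blue mug, 80 mm across, 90 mm high, loose bystander. Origin at the centre of its underside.
- canister: Navy coffee canister with wooden lid, 84 mm across, 140 mm high, loose bystander. Origin at the centre of its underside.
- orange_drink: Small orange drink bottle, 64 mm across, 180 mm high, loose bystander. Origin at the centre of its underside.
- inlet_lid: Black round lid of the bean inlet, 52 mm across, 22 mm high with its knob, lying on the table, loose bystander. Origin at the centre of its underside.
Not all that is in view belongs to the job. What is meant by the part that bears brush_mid is not turquoise, and is the smaller of those in its own colour.

How it is judged:
By the outcome, as a careful person would: the job done as asked, in the order asked, and still so for the second after the job is handed in, with the robot touching nothing.
It also fails if it takes over 72 s, if anything falls off the work surface, if the arm or the gripper's body presses on something with over 40 N, if the wrist force passes 120 N, or if a joint passes its speed limit or range.

## Robot

A 6-joint arm with a two-finger parallel gripper is mounted at the origin on the work surface. World frame = base frame: x ahead of the robot, y to its left, z up, the work surface at z = 0. Lengths are in mm, angles in rad, forces in N, time in s.
With the tool pointing down it reaches from about 350 to 975 mm from the base axis. Payload 7.1 kg.
Tool frame: the origin (TCP) lies on the front face of the gripper's body, between the roots of the fingers; the fingertips stand 80 mm ahead of it and the grasp point (between the pads) lies 61 mm ahead of it (env.tips_ahead is the distance from the TCP to the fingertips, in mm); z points along the fingers, y is the direction in which the jaws open and shut (so a half turn about z gives the same grasp; the last joint's range is limited). The gripper opens to 88 mm and grips with 3 to 60 N. Pads are 20 mm wide; open, the fingers measure 115 mm over their backs; the gripper's body (75 mm by 178 mm) begins 61 mm behind the grasp point.
Start: joints at [-1.293, 0.423, 1.63, -0, 1.089, -0.019], TCP at [182.807, -597.651, 302.675] pointing down, gripper open.
Joint ranges: [-3, 3], [-0.9, 2.11], [0.09, 2.58], [-1.31, 4.45], [0.11, 2.69], [-2.54, 2.54]. Speed limits (rad/s): [2.39, 2.39, 3.01, 3.14, 3.14, 3.14].

## Interface

Orientations are given as a unit quaternion [x, y, z, w].
In Python, from station import env, set_gripper, viewer, workorder gives the robot as it stands. Calls block until the motion is done:
- env.reach(position, orientation): joint-space move of the TCP to a pose.
- env.move_l(position, rot=None, rate=150, f_stop=None): straight line of the TCP; rot=None keeps the orientation; rate is the mean speed in mm/s. With f_stop (N) it stops when the force on the tool has changed by that much, and returns True; else False.
- env.move_joints(angles): joint-space move.
- set_gripper(opening): finger opening in mm; the grip force is fixed at half the most; returns when the fingers have stopped.
- env.hold(seconds).
- env.ik(position, orientation): joint angles nearest the present ones, or None.
- env.read_state(): the state.
- viewer.camera(name): name is "side" or "top" or "wrist"; returns the picture (420x560x3 uint8, blue, green, red); there is no depth.
- viewer.camera_params(name): a dict with "fx", "fy", "cx", "cy" (pixels), "pose" (4x4, takes a point from camera to world coordinates); the wrist camera has in their place "tool_from_camera" (4x4, takes a point from camera to tool coordinates, whose origin is the TCP and whose axes are the flange's). Camera axes: x right, y up, looking along -z (the intrinsics and any distortion apply to the point x, -y, -z); pixel columns grow to the right and rows downward; lengths in mm; the calibration is good to about 2 mm. A picture is of the moment at which its call begins: read the wrist's pose just before it. camera_params takes no time and is no camera call.
A pose or a line that the arm cannot do raises env.IKError and nothing moves.
- workorder.sign_off(): hands the job in, once; it reports no verdict.
The state is a dict: "time_s": time; "qpos": joint angles; "dq": joint speeds; "tau": joint torques, N m; "tool_pos": TCP position; "orientation": TCP orientation; "force": force on the tool from outside, world axes, zero at the start; "wrist_torque": the same for the moment, N m; "width": finger opening in mm.
Only numpy, scipy, OpenCV 4.12 (cv2) and the standard library are available. Lean on these libraries where they do the work, as an engineer would, in place of code of your own. Each camera call takes 0.05 s, during which the arm holds its last target.

## Working session

There is one attempt and no reset: what is moved stays moved. The work goes in short steps, each a Python script; the robot and the scene stay as the last script left them, time stands still between calls to the robot, and variables do not carry over. Pictures are saved under pics/ and viewed, and the job is handed in when it is done.

```bash
ls; mkdir -p pics
python3 - <<'E'
from station import env, set_gripper, viewer, workorder
import cv2,numpy as np
np.set_printoptions(precision=4,suppress=True)
for n in ["side","top","wrist"]:
    cv2.imwrite(f"pics/{n}0.png",viewer.camera(n)); print(n,viewer.camera_params(n))
s=env.read_state();print(s)
E
```

```text
pics
side {'fx': 449.8895588046133, 'fy': 449.8895588046133, 'cx': 283.2992163295548, 'cy': 210.41290345267493, 'pose': array([[ -0.9488,   0.1666,  -0.2682, 312.0588],
       [ -0.315 ,  -0.5562,   0.769 , 778.9817],
       [ -0.0211,   0.8142,   0.5802, 758.1303],
       [  0.    ,   0.    ,   0.    ,   1.    ]])}
top {'fx': 522.7444390449692, 'fy': 522.7444390449692, 'cx': 293.4392332281318, 'cy': 209.18974264310467, 'pose': array([[  -0.0008,    0.9982,   -0.0602,  522.9816],
       [  -0.9999,   -0.0014,   -0.0111,   -7.0211],
       [  -0.0112,    0.0602,    0.9981, 1444.4975],
       [   0.    ,    0.    ,    0.    ,    1.    ]])}
wrist {'fx': 364.54323867914195, 'fy': 364.54323867914195, 'cx': 282.7635676506756, 'cy': 216.14502281809538, 'tool_from_camera': array([[  0.0003,   0.9586,   0.2847,  77.556 ],
       [  1.    ,  -0.0005,   0.0007,   0.7774],
       [  0.0009,   0.2847,  -0.9586, -82.6825],
       [  0.    ,   0.    ,   0.    ,   1.    ]])}
{'time_s': 0.15, 'qpos': array([-1.293 ,  0.4237,  1.6305,  0.    ,  1.0886, -0.019 ]), 'dq': array([ 0.0001, -0.0028, -0.0028,  0.0002, -0.0007, -0.0005]), 'tau': array([ -0.0006, -54.4983, -27.392 ,   0.0644,   0.0205,  -0.0001]), 'tool_pos': array([ 182.7259, -597.3523,  302.0817]), 'orientation': array([ 0.989 ,  0.1479, -0.0001, -0.0006]), 'force': array([0.0835, 0.0478, 0.7881]), 'wrist_torque': array([ 0.004 , -0.0213,  0.032 ]), 'width': 87.53443015597193}
```

View pics/side0.png

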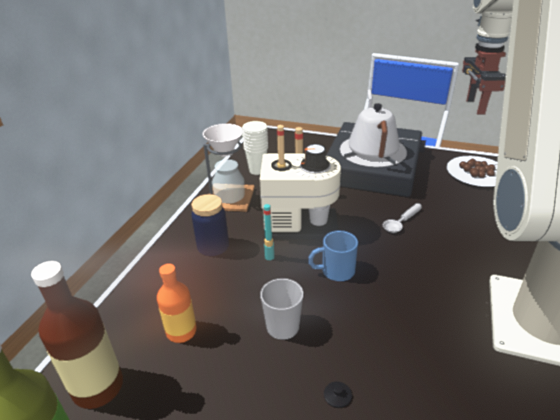

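View pics/top0.png

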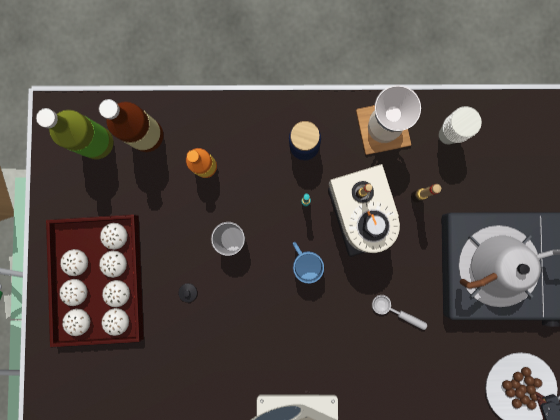

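Run:
```python
import cv2
a=cv2.imread("pics/side0.png")[110:270,190:360];b=cv2.imread("pics/top0.png")[150:270,290:450]
cv2.imwrite("pics/side0c.png",cv2.resize(a,None,fx=3.7,fy=3.7,interpolation=2))
cv2.imwrite("pics/top0c.png",cv2.resize(b,None,fx=5,fy=5,interpolation=2))
```

```text
(no output)
```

View pics/side0c.png

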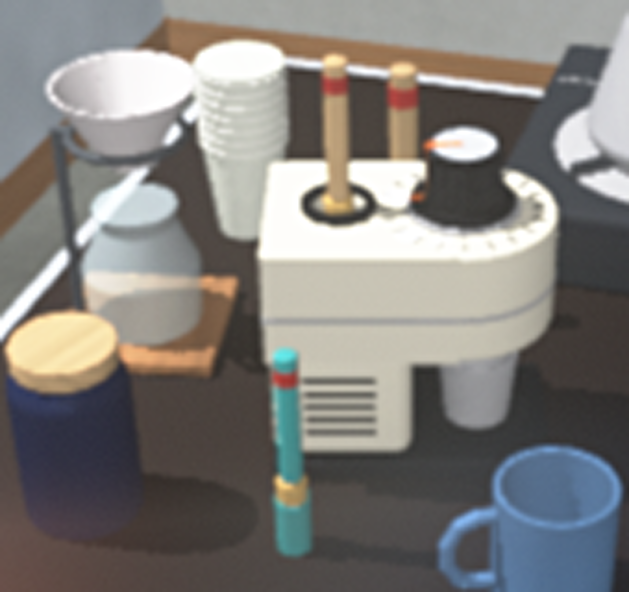

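View pics/top0c.png

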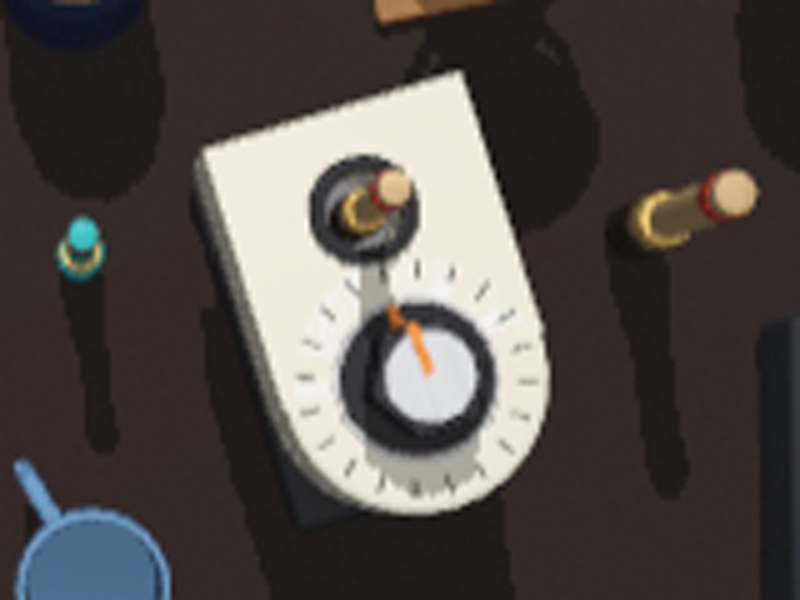

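```bash
cat > h.py <<'E'
import numpy as np, cv2
from station import env, set_gripper, viewer, workorder
from scipy.spatial.transform import Rotation as R
np.set_printoptions(precision=3,suppress=True)
def ray(cam,px,pose=None):
    p=viewer.camera_params(cam); T=p["pose"] if pose is None else pose
    d=np.array([(px[0]-p["cx"])/p["fx"],-(px[1]-p["cy"])/p["fy"],-1.])
    return T[:3,3],T[:3,:3]@d
def onz(cam,px,z,pose=None):
    o,d=ray(cam,px,pose); return o+d*(z-o[2])/d[2]
def proj(cam,P,pose=None):
    p=viewer.camera_params(cam); T=p["pose"] if pose is None else pose
    c=T[:3,:3].T@(np.asarray(P,float)-T[:3,3]); return np.array([p["cx"]+p["fx"]*c[0]/-c[2],p["cy"]-p["fy"]*c[1]/-c[2]])
def wpose():
    s=env.read_state(); M=np.eye(4); M[:3,:3]=R.from_quat(s["orientation"]).as_matrix(); M[:3,3]=s["tool_pos"]
    return M@viewer.camera_params("wrist")["tool_from_camera"]
def down(th):  # tool down, tool x axis at heading th (jaw axis y = heading th-90)
    return (R.from_euler('z',th)*R.from_euler('x',np.pi)).as_quat()
E
python3 - <<'E'
from h import *
t=lambda u,v:(290+u/5,150+v/5)
s=lambda u,v:(190+u/3.7,110+v/3.7)
for n,u,z in [("cap",(430,372),238),("skirt",(419,378),199),("collar",(364,208),197),("brushtop",(394,186),300),("ptr",(394,310),199),("rearL",(200,150),190),("rearR",(462,72),190),("bigbrushtop",(733,193),180)]:
    print(n,onz("top",t(*u),z))
for n,u,z in [("cap",(465,143),238),("collar",(339,203),197),("brushtop",(335,62),300)]:
    print("side",n,onz("side",s(*u),z))
print("cup",onz("top",(228.5,238),100),onz("side",(282,296),100))
for n,p,z in [("mug",(309,267),90),("lid",(188,292),10),("canister",(305,136),140)]: print(n,onz("top",p,z))
E
```

```text
cap [ 560.372 -183.787  238.   ]
skirt [ 558.732 -184.248  199.   ]
collar [ 640.146 -159.075  197.   ]
brushtop [ 640.146 -159.76   300.   ]
ptr [ 591.144 -172.679  199.   ]
rearL [669.017 -81.22  190.   ]
rearR [ 706.582 -207.715  190.   ]
bigbrushtop [ 648.712 -339.685  180.   ]
side cap [ 558.625 -181.674  238.   ]
side collar [ 637.428 -150.128  197.   ]
side brushtop [ 637.984 -151.231  300.   ]
cup [530.09  175.058 100.   ] [526.267 186.019 100.   ]
mug [455.324 -31.916  90.   ]
lid [383.488 296.958  10.   ]
canister [786.46  -21.756 140.   ]
```

Top view shows three brushes: turquoise (306,200), wooden in the inlet (369,187), and a larger wooden one standing behind the grinder (436,188). The enlarged crops confirm that the wooden one in the inlet is the one meant, because it isn't turquoise and is the slimmer of the two wooden ones. The collar–dial distance measures 85.1 mm (expected 85) and the grinder width 132 mm (expected 130).

Run:
```python
from h import *
th=np.radians(16.8)
s=env.read_state()
env.move_l([183,-597,440],rate=200)
for h in (th,th+np.pi):
    print(env.ik([640,-158,440],down(h)))
env.reach([640,-158,440],down(th))
T=wpose(); cv2.imwrite("pics/w1.png",viewer.camera("wrist")); np.save("w1.npy",T)
s=env.read_state(); print(s["time_s"],s["tool_pos"],s["orientation"],s["qpos"])
for P in [(640,-158,300),(640,-159,197),(559.5,-184,238)]: print(proj("wrist",P,T))
```

```text
[-0.26   0.36   1.405 -0.     1.376  1.017]
[-0.26   0.36   1.405  0.     1.376 -2.124]
3.2917 [ 639.706 -159.028  440.029] [ 0.989  0.145 -0.     0.   ] [-0.262  0.36   1.405 -0.     1.376  1.017]
[280.408 232.213]
[282.223 195.753]
[283.016 300.487]
```

View pics/w1.png

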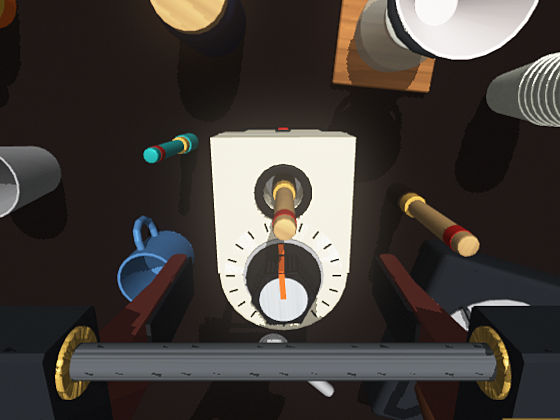

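Run:
```python
import cv2
a=cv2.imread("pics/w1.png")[120:340,190:380]
cv2.imwrite("pics/w1c.png",cv2.resize(a,None,fx=2.7,fy=2.7,interpolation=2))
from h import *
T=np.load("w1.npy")
for n,p,z in [("bt",(285,228),300),("collar",(283,192),197),("cap",(283,299),238),("rL",(211,139),190),("rR",(355,136),190)]: print(n,onz("wrist",p,z,T))
```

```text
bt [ 643.598 -160.008  300.   ]
collar [ 643.576 -158.667  197.   ]
cap [ 560.89  -183.567  238.   ]
rL [669.974 -83.361 190.   ]
rR [ 709.622 -205.965  190.   ]
```

View pics/w1c.png

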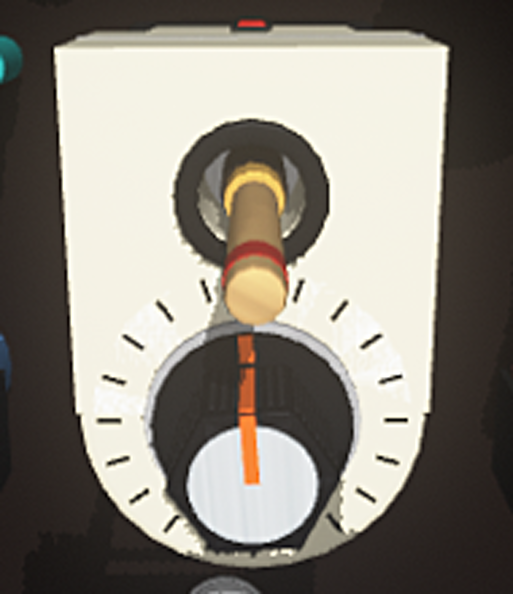

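Wrist view: brush top is at (285,228), which gives (643.6, -160.0) at z=300. The collar at (283,192) gives (643.6, -158.7), so the brush stands vertical. I'll grasp it now.

Run:
```python
from h import *
th=np.radians(17)
env.move_l([642.5,-159.5,360],rot=down(th),rate=150)
print(env.move_l([642.5,-159.5,334],rate=80,f_stop=8))
s=env.read_state(); print(s["tool_pos"],s["force"])
set_gripper(8)
s=env.read_state(); print(s["time_s"],s["width"],s["force"])
cv2.imwrite("pics/s2.png",viewer.camera("side"))
env.move_l([642.5,-159.5,365],rate=80)
env.move_l([642.5,-159.5,450],rate=150)
s=env.read_state(); print(s["time_s"],s["width"],s["force"])
env.move_l([520,60,450],rate=250)
T=wpose(); cv2.imwrite("pics/w2.png",viewer.camera("wrist")); np.save("w2.npy",T)
cv2.imwrite("pics/s3.png",viewer.camera("side"))
s=env.read_state(); print(s["time_s"],s["width"],s["tool_pos"],s["qpos"])
for y in(th,): print(env.ik([528,178,202],down(y)))
```

```text
False
[ 642.301 -159.411  333.365] [ 0.977 -0.917  0.589]
5.55 15.958777536787291 [ 0.772 -0.202 -0.164]
6.8583 15.58071751413649 [-0.574  0.18  -1.176]
8.1167 15.61337616151608 [520.492  59.128 449.785] [ 0.09   0.127  1.685 -0.     1.329  1.366]
[ 0.304  0.463  1.849 -0.     0.83   1.578]
```

View pics/w2.png

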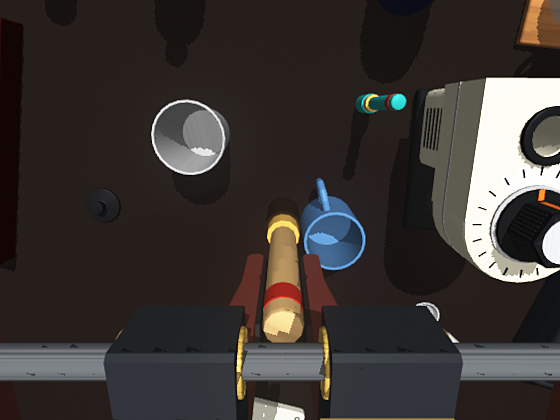

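View pics/s3.png

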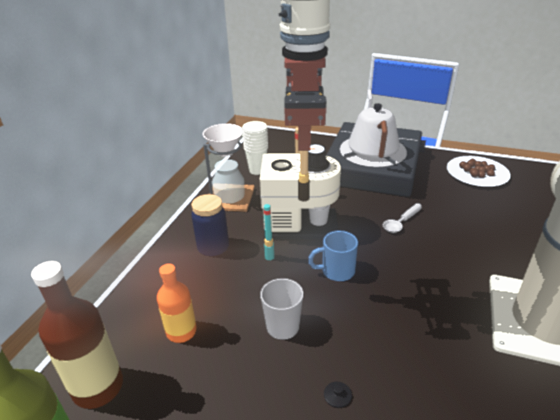

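The brush is out of the inlet and vertical in the jaws, and the inlet is empty. The cup rim in the wrist view is centred near (190,137), so I'll measure it.

Run:
```python
from h import *
T=np.load("w2.npy")
for p in [(190.5,137),(152,137),(229,137),(190,100),(190,174)]: print(onz("wrist",p,100,T))
```

```text
[532.221 174.712 100.   ]
[519.131 217.536 100.   ]
[545.311 131.893 100.   ]
[572.134 184.41  100.   ]
[489.631 165.592 100.   ]
```

Run:
```python
from h import *
env.move_l([531.5,175,420],rate=250)
env.move_l([531.5,175,215],rate=150,f_stop=10)
print(env.move_l([531.5,175,196],rate=40,f_stop=2.5))
s=env.read_state(); print(s["time_s"],s["tool_pos"],s["force"])
cv2.imwrite("pics/s4.png",viewer.camera("side"))
set_gripper(32); 
env.move_l([531.5,175,330],rate=120)
s=env.read_state(); print(s["time_s"],s["tool_pos"],s["force"])
T=wpose(); cv2.imwrite("pics/w4.png",viewer.camera("wrist")); np.save("w4.npy",T)
cv2.imwrite("pics/s5.png",viewer.camera("side"))
a=np.hstack([cv2.imread("pics/s5.png")[190:390,190:390],cv2.imread("pics/s4.png")[190:390,190:390]])
cv2.imwrite("pics/s5c.png",cv2.resize(a,None,fx=2,fy=2))
```

```text
True
10.7083 [531.423 175.024 197.467] [0.023 0.211 2.258]
12.4917 [531.119 174.86  329.192] [-0.151  0.703 -0.407]
```

View pics/s5c.png

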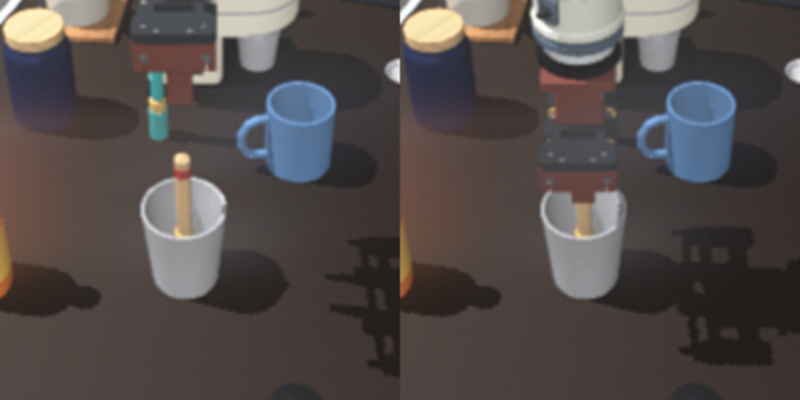

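The brush stands in the cup. Next is the dial heading, measured from the earlier wrist picture (w1).

Run:
```python
from h import *
T=np.load("w1.npy")
c=lambda u,v:(190+u/2.7,120+v/2.7)
q=lambda a,b:np.degrees(np.arctan2(b[1]-a[1],b[0]-a[0]))
tip=onz("wrist",c(246,337),199,T); sk=onz("wrist",c(248.5,410),199,T)
o=onz("wrist",c(247,430),238,T); i=onz("wrist",c(252,484),238,T)
ax=np.array([561,-184])
print(tip,o,i,q(ax,tip),q(ax,o),q(i,o),q(sk,tip), np.hypot(*(tip[:2]-ax)))
for h in (160,165,170,180): print(h,env.ik([561,-184,340],down(np.radians(h))))
# ticks symmetric? cap corners
```

```text
[ 594.421 -171.598  199.   ] [ 578.677 -176.849  238.   ] [ 560.731 -183.919  238.   ] 20.35953669289576 22.025990513390898 21.50264062672014 18.509622430612865 35.6483583292718
160 [-0.337  0.332  1.675  0.     1.135 -1.559]
165 [-0.337  0.332  1.675  0.     1.135 -1.646]
170 [-0.337  0.332  1.675  0.     1.135 -1.733]
180 [-0.337  0.332  1.675  0.     1.135 -1.908]
```

Run:
```python
from h import *
h=np.radians(171)
env.move_l([531,175,400],rate=200)
env.reach([561,-184,400],down(h))
set_gripper(80)
T=wpose(); cv2.imwrite("pics/w6.png",viewer.camera("wrist")); np.save("w6.npy",T)
s=env.read_state(); print(s["time_s"],s["tool_pos"],s["qpos"],s["force"],s["wrist_torque"])
for P in [(561,-184,238),(585,-175,238)]: print(proj("wrist",P,T))
```

```text
16.8167 [ 560.997 -184.004  400.009] [-0.337  0.276  1.611  0.     1.254 -1.751] [-0.076 -0.426  0.36 ] [ 0.028 -0.164  0.032]
[283.87 224.11]
[301.357 253.561]
```

View pics/w6.png

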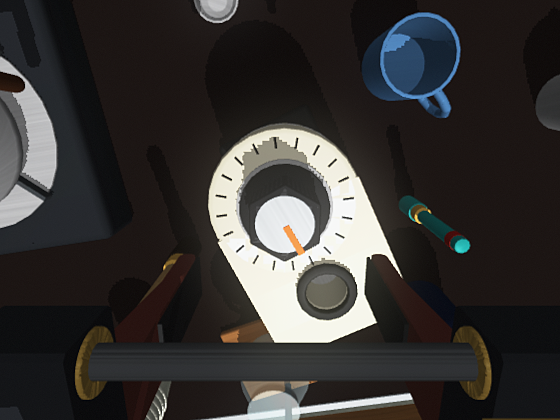

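Run:
```python
from h import *
im=cv2.imread("pics/w6.png"); T=np.load("w6.npy")
crop=cv2.resize(im[140:290,200:380],None,fx=4,fy=4,interpolation=2); cv2.imwrite("pics/w6c.png",crop)
h=cv2.cvtColor(im,cv2.COLOR_BGR2HSV)
m=((h[...,2]>195)&(h[...,1]<20)|((h[...,1]>150)&(h[...,2]>180)&(h[...,0]<20))).astype(np.uint8)
n,l,st,c=cv2.connectedComponentsWithStats(m); 
k=l[222,275]; print(st[k],c[k]); 
cn,_=cv2.findContours((l==k).astype(np.uint8),0,1); print(cv2.fitEllipse(max(cn,key=len)))
(e,_,_)=cv2.fitEllipse(max(cn,key=len)); print(onz("wrist",e,238,T))
```

```text
[  216   134   183   208 15717] [303.469 249.718]
((302.8478698730469, 240.97108459472656), (148.0763702392578, 206.4606475830078), 160.19754028320312)
[ 575.598 -172.577  238.   ]
```

View pics/w6c.png

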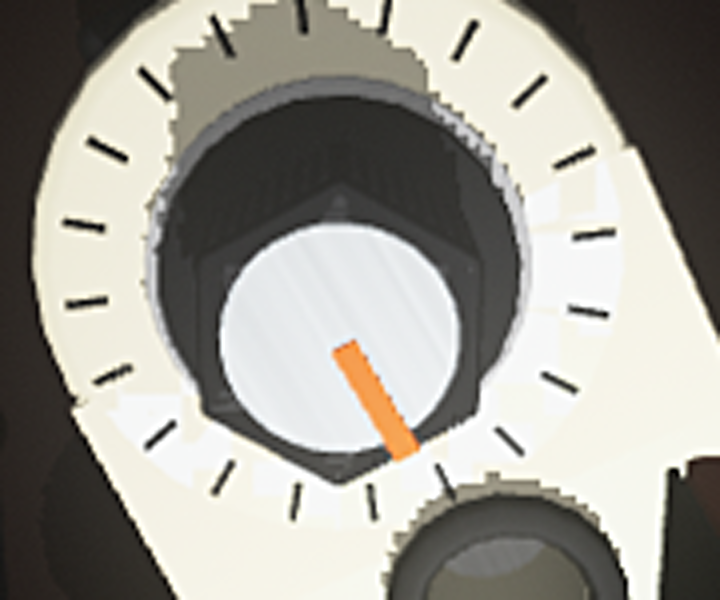

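The cap centre is at (285,224), within about 1 mm of the predicted position. The hexagon's flats line up with the jaws, so I'll descend, grip and turn clockwise.

Run:
```python
from h import *
h=np.radians(171)
env.move_l([561,-184.5,320],rot=down(h),rate=150)
print(env.move_l([561,-184.5,282],rate=80,f_stop=10))
s=env.read_state();b=s["wrist_torque"];print(s["tool_pos"],s["force"],b)
set_gripper(45)
s=env.read_state(); print(s["time_s"],s["width"],s["force"],s["wrist_torque"])
q=env.read_state()["qpos"].copy(); q[5]=q[5]
log=[]
for k in range(1,14):
    q2=q.copy(); q2[5]=q[5]+np.radians(3*k)
    env.move_joints(q2); s=env.read_state()
    t=s["wrist_torque"]-b
    print(3*k,round(np.degrees(s["qpos"][5]-q[5]),1),t,s["tau"][5].round(3),s["force"],round(s["time_s"],2))
    if abs(t[2])>0.3: print("STOP"); break
np.save("q0.npy",q);np.save("b.npy",b)
```

```text
False
[ 561.016 -184.503  281.691] [0.624 0.221 0.177] [ 0.072 -0.15  -0.042]
18.7 49.80781345105337 [0.644 7.777 2.202] [ 1.196 -0.324 -0.025]
3 2.9 [-0.11  -0.065  0.188] 0.335 [ 0.076  1.611 -0.472] 18.95
6 5.9 [-0.022 -0.037  0.063] 0.218 [-0.218  1.264 -0.96 ] 19.2
9 8.9 [ 0.041 -0.06   0.076] 0.258 [ 0.614  1.81  -0.529] 19.45
12 11.9 [ 0.064  0.004 -0.136] 0.016 [-0.369  1.324 -0.002] 19.7
15 14.8 [ 0.104 -0.039 -0.038] 0.138 [0.539 1.631 0.689] 19.95
18 17.8 [ 0.072  0.059 -0.063] 0.073 [ 0.4    2.514 -0.713] 20.2
21 20.8 [ 0.244 -0.009  0.094] 0.207 [0.157 2.698 0.943] 20.45
24 23.8 [ 0.31  -0.093  0.065] 0.21 [ 0.162  4.104 -0.196] 20.7
27 26.8 [ 0.413 -0.089  0.067] 0.26 [1.265 4.068 0.46 ] 20.95
30 29.9 [ 0.432  0.005 -0.153] 0.014 [ 0.68   3.71  -0.435] 21.2
33 32.8 [ 0.515 -0.048 -0.068] 0.145 [0.552 4.564 0.464] 21.45
36 35.8 [ 0.533 -0.068 -0.043] 0.076 [1.092 4.368 0.47 ] 21.7
39 38.8 [ 0.657 -0.182  0.114] 0.198 [0.981 5.325 0.745] 21.95
```

Run:
```python
from h import *
q=np.load("q0.npy");b=np.load("b.npy"); hit=0
for k in range(14,62):
    q2=q.copy(); q2[5]=q[5]+np.radians(3*k)
    env.move_joints(q2); s=env.read_state()
    t=s["wrist_torque"]-b
    print(3*k,round(np.degrees(s["qpos"][5]-q[5]),1),t[2].round(3),s["tau"][5].round(3),s["force"],s["width"].round(1),round(s["time_s"],2))
    if abs(t[2])>0.3 or s["tau"][5]>.42: print("STOP"); break
```

```text
Traceback (most recent call last):
AttributeError: 'float' object has no attribute 'round'
```

Run:
```python
from h import *
q=np.load("q0.npy");b=np.load("b.npy"); hit=0
for k in range(15,62):
    q2=q.copy(); q2[5]=q[5]+np.radians(3*k)
    env.move_joints(q2); s=env.read_state()
    t=s["wrist_torque"]-b
    print(3*k,round(np.degrees(s["qpos"][5]-q[5]),1),round(float(t[2]),3),round(float(s["tau"][5]),3),s["force"],round(s["width"],2),round(s["time_s"],2))
    if abs(t[2])>0.3 or s["tau"][5]>.42: print("STOP"); break
```

```text
45 44.8 0.103 0.218 [0.863 4.191 0.694] 49.7 22.45
48 47.9 -0.077 -0.022 [ 2.614  5.292 -0.155] 50.03 22.7
51 50.9 0.027 0.096 [1.214 5.435 0.526] 50.07 22.95
54 53.9 -0.046 0.026 [ 1.018  4.882 -0.434] 49.68 23.2
57 56.8 0.029 0.129 [ 1.337  5.082 -0.466] 49.69 23.45
60 59.8 0.093 0.181 [1.146 5.598 0.329] 50.18 23.7
63 62.8 0.114 0.2 [2.015 5.269 0.381] 49.7 23.95
66 65.9 -0.098 -0.026 [1.5   4.173 0.417] 49.94 24.2
69 68.9 -0.062 0.096 [2.069 5.081 0.436] 49.89 24.45
72 71.9 -0.056 0.03 [ 1.454  5.283 -0.502] 49.64 24.7
75 74.8 0.207 0.267 [ 1.297  5.549 -0.382] 49.81 24.95
78 77.8 0.099 0.155 [1.401 5.838 0.236] 49.92 25.2
81 80.8 0.046 0.198 [1.641 5.254 0.219] 49.95 25.45
84 83.9 -0.062 -0.052 [1.984 4.99  0.477] 49.64 25.7
87 86.9 0.002 0.078 [2.264 5.543 0.471] 49.81 25.95
90 89.9 -0.102 -0.046 [ 1.88   4.943 -0.124] 49.96 26.2
93 92.8 0.963 1.02 [0.404 0.078 0.218] 50.31 26.45
STOP
```

Five detent crossings, then a hard stop: the torque jumped to 0.96 N m just past 90°, which is 5 clicks. Now back 7 × 18° = 126° from the stop notch.

Run:
```python
from h import *
q=np.load("q0.npy");b=np.load("b.npy")
def go(a):
    q2=q.copy(); q2[5]=q[5]+np.radians(a)
    env.move_joints(q2); s=env.read_state(); t=s["wrist_torque"]-b
    print(a,round(np.degrees(s["qpos"][5]-q[5]),1),round(float(t[2]),3),round(float(s["tau"][5]),3),s["force"],round(s["width"],2),round(s["time_s"],2))
go(90)
for c in range(1,8):
    go(90-18*c+6); go(90-18*c)
```

```text
90 90.0 -0.075 -0.303 [ 0.6   -4.452 -0.334] 50.14 26.7
78 78.0 0.111 -0.21 [ 2.061 -5.367 -1.466] 49.96 27.02
72 72.0 0.042 -0.21 [ 2.009 -5.182 -2.687] 49.7 27.27
60 60.0 0.189 -0.123 [ 3.013 -4.369 -2.028] 49.9 27.58
54 54.0 0.083 -0.214 [ 4.222 -4.949 -2.72 ] 49.57 27.83
42 42.0 0.196 -0.105 [ 4.496 -4.23  -4.029] 49.65 28.15
36 36.0 0.09 -0.204 [ 4.544 -4.128 -3.626] 50.02 28.4
24 24.0 0.166 -0.112 [ 5.837 -2.485 -3.891] 49.79 28.72
18 18.0 -0.012 -0.22 [ 6.211 -2.285 -3.366] 49.87 28.97
6 6.0 0.141 -0.14 [ 6.101 -1.413 -4.073] 49.72 29.28
0 0.0 0.027 -0.233 [ 5.802 -0.638 -4.226] 49.63 29.53
-12 -12.0 0.136 -0.15 [ 5.825  0.104 -3.622] 49.33 29.85
-18 -18.0 0.024 -0.225 [ 5.607  0.608 -3.955] 49.9 30.1
-30 -30.0 0.164 -0.117 [ 5.947  2.137 -2.734] 49.93 30.42
-36 -36.0 0.083 -0.195 [ 5.137  2.8   -2.881] 49.71 30.67
```

Run:
```python
from h import *
set_gripper(80)
p=env.read_state()["tool_pos"]
env.move_l([p[0],p[1],400],rate=120)
T=wpose(); im=viewer.camera("wrist"); np.save("w7.npy",T); cv2.imwrite("pics/w7.png",im)
s=env.read_state(); print(s["time_s"],s["tool_pos"],s["force"])
cv2.imwrite("pics/w7c.png",cv2.resize(im[120:310,180:380],None,fx=3,fy=3,interpolation=2))
env.reach([560,-400,450],env.read_state()["orientation"])
cv2.imwrite("pics/top7.png",viewer.camera("top"));cv2.imwrite("pics/side7.png",viewer.camera("side"))
cv2.imwrite("pics/top7c.png",cv2.resize(cv2.imread("pics/top7.png")[150:270,290:450],None,fx=5,fy=5,interpolation=2))
print(env.read_state()["time_s"])
```

```text
32.5083 [ 560.894 -183.028  399.002] [-1.051  0.16   0.358]Traceback (most recent call last):
  File "<stdin>", line 8, in <module>
station.IKError: the arm cannot take that pose within its joint ranges
```

View pics/w7c.png

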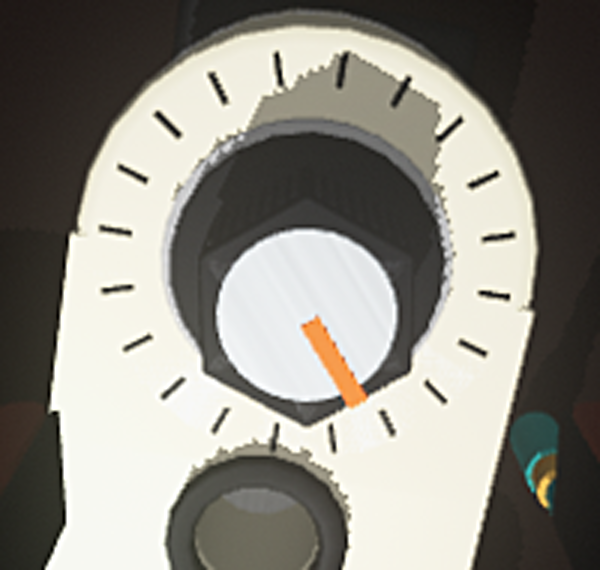

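The wrist view shows the hexagon squared to the jaws just as before the turn, with the orange line from cap centre (284,225) to (300,254). So there was no slip. I'll measure the heading and move clear.

Run:
```python
from h import *
def hd(n,T):
    im=cv2.imread(n); h=cv2.cvtColor(im,cv2.COLOR_BGR2HSV)
    m=((h[...,1]>150)&(h[...,2]>150)&(h[...,0]<22)&(h[...,0]>5)).astype(np.uint8); m[:215]=0;m[262:]=0;m[:,:270]=0;m[:,320:]=0
    ys,xs=np.nonzero(m); P=np.array([onz("wrist",p,238,T)[:2] for p in zip(xs,ys)])
    d=np.linalg.svd(P-P.mean(0))[2][0]; d*=np.sign(d@(P.mean(0)-[561,-184])); return len(P),np.degrees(np.arctan2(d[1],d[0]))
print(hd("pics/w6.png",np.load("w6.npy")),hd("pics/w7.png",np.load("w7.npy")))
env.reach([400,-400,450],down(np.radians(60)))
cv2.imwrite("pics/top7.png",viewer.camera("top"));cv2.imwrite("pics/side7.png",viewer.camera("side"))
cv2.imwrite("pics/top7c.png",cv2.resize(cv2.imread("pics/top7.png")[150:270,290:450],None,fx=5,fy=5,interpolation=2))
print(env.read_state()["time_s"])
```

```text
(192, np.float64(20.781060277910612)) (192, np.float64(56.65297382903309))
34.425
```

View pics/top7c.png

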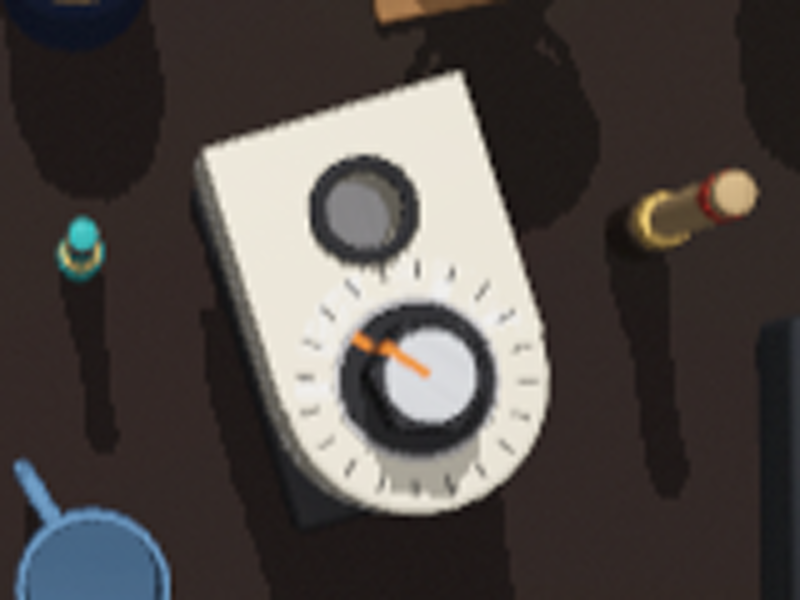

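View pics/side7.png

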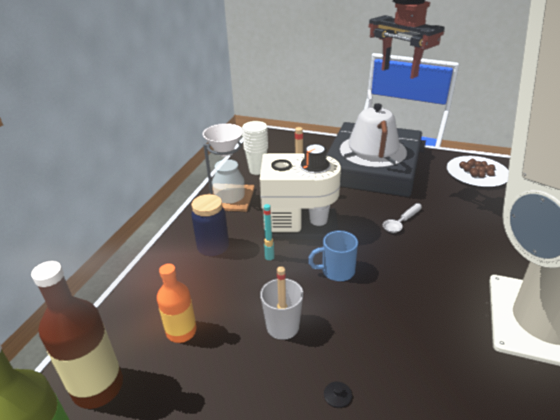

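View pics/top7.png

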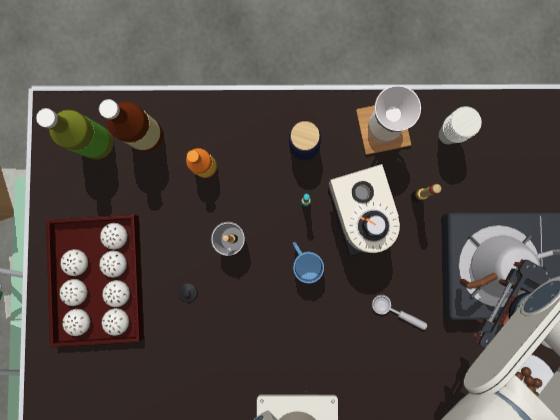

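The dial is a net +35.9° from where it started (expected +36° for 5 clicks cw, then 7 ccw). The brush stands in the cup at top (229,238), and nothing else has moved.

Run:
```python
from h import *
env.hold(0.3); workorder.sign_off(); print(env.read_state()["time_s"])
```

```text
the job is handed in; nothing more can be done
the job is handed in; nothing more can be done
```

The brush is standing in the steel cup, and the grinder is zeroed and backed off seven clicks. I handed the job in at about 35 s of the 72 s allowed.

- **Brush:** I pulled the slim wooden brush out of the inlet and set it in the cup. The last top and side pictures show it upright there and the inlet empty.
- **Dial:** Turning clockwise I felt five clicks, then a hard stop just past 90°, where the torque jumped to 0.96 N m. From that stop notch I turned it back 126° (seven clicks) and let go.
- **Checks:** The pointer went from 20.8° to 56.7°, a net 35.9° against the 36° expected, and the dial did not slip in the jaws. In the last pictures the other things on the table were where they started, and the arm was well clear of the work.
- **Disagreement:** For the inlet and the cup, the first side-view estimates were 8 to 11 mm off the top view in y. The wrist camera agreed with the top view, so I used those.

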